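# Flip the fruit box cover over onto the melon side

### The arm

A 6-joint arm with a two-finger parallel gripper is mounted at the origin on the work surface. World frame = base frame: x ahead of the robot, y to its left, z up, the work surface at z = 0. Lengths are in mm, angles in rad, forces in N, time in s.
With the tool pointing down it reaches from about 300 to 775 mm from the base axis. Payload 14.6 kg.
Tool frame: the origin (TCP) lies midway between the tips of the shut fingers; the grasp point (between the pads) lies 19 mm behind it; x points along the fingers, z is the direction in which the jaws open and shut, and the axes are right-handed (so a half turn about x gives the same grasp; the last joint's range is limited). The gripper opens to 94 mm and grips with 3 to 60 N. Pads are 16 mm wide; open, the fingers measure 119 mm over their backs; the gripper's body (75 mm by 177 mm) begins 78 mm behind the grasp point.
Start: joints at [-1.249, 0.3, 1.521, -0, 1.321, -0.067], TCP at [208.485, -508.943, 205.446] pointing down, gripper open.
Joint ranges: [-3.03, 3.03], [-0.79, 2.21], [0.23, 2.52], [-1.04, 4.18], [0, 3.07], [-2.55, 2.55]. Speed limits (rad/s): [2.22, 2.22, 2.57, 3.14, 3.14, 3.14].

### API

Orientations are given as [roll, pitch, yaw] about the fixed x, y, z axes, in that order (R = Rz(yaw) Ry(pitch) Rx(roll)).
In Python, from cell import * gives the robot as it stands.
- The arm moves only by the tool play_rows, never from a script. Its argument "motion" is one flat list of numbers, 7 for each row, row after row: the turn, a rotation vector about the tool's x, y, z in rad, then the shift along the tool's x, y, z in m, then the closure, from -1 (fully open) to 1 (shut), so that 0 is half open. In form: [rx, ry, rz, x, y, z, fingers, rx, ry, rz, x, y, z, fingers, ...]. A call has 1 to 20 rows; each row shifts and turns the pose as measured when the row begins, along the tool's axes as they then stand; what a row does not reach is not made up. A row lasts 1/10 s, in which the tool goes at most 50 mm and 8.59 degrees, less where a joint would pass 70% of its speed; a pose out of reach is approached as far as the arm can. A call with a gripper value outside its range is refused whole. The fingers move at their own pace and stop on an object; "newtons" is the grip in N (left out, the last holds). Time passes only in rows, so rows that do not move let the fingers close. It gives the time, the measured TCP pose, the force and the opening at its end, in the units of the state.
- read_state(): the state, without advancing time (a new reading comes with each control period).
- camera(name): name is "scene" or "top" or "wrist"; returns (picture, depth): 420x560x3 uint8, blue, green, red; 420x560 float32, mm along the optical axis (not along the pixel's ray), 0 where there is no reading.
- camera_params(name): a dict with "fx", "fy", "cx", "cy" (pixels), "T" (4x4, takes a point from camera to world coordinates). Camera axes: x right, y down, z forward; pixel columns grow to the right and rows downward; lengths in mm; the calibration is good to about 2 mm. The wrist camera is an equidistant fisheye: a pixel r from the principal point sees the ray r / f radians off the axis. A picture is of the moment at which its call begins: read the wrist's pose just before it. camera_params takes no time and is no camera call; for the wrist camera it gives the pose at the moment of the call.
- sign_off(): hands the job in, once; it reports no verdict.
Trained networks look in the newest picture that a camera, given by its name, has taken for a name from the list of things; names that differ only in an ending like _2 or _b are one class to them, and where a whole thing is asked for, a point or a joint stands for the part that bears it (a point fixed in the world has none). Each returns a list of dicts, best first, with "conf" (0 to 1); they miss things now and then, are a little off and sometimes report something else, mostly with a low value. They report only what shows in the picture. A call takes as long as a camera call.
- masks_of(camera, name): "region" (420x560 bool, what is visible of it).
- place_of(camera, name): "at" ([x, y, z] in mm, in the coordinates of the camera as it stood for that picture, good to about 4 mm: a listed point, or the origin of a listed thing).
The state is a dict: "clock": time; "joints": joint angles; "qd": joint speeds; "effort": joint torques, N m; "eef_pos": TCP position; "eef_rot": TCP orientation; "wrist_force": force on the tool from outside, world axes, zero at the start; "moment": the same for the moment, N m; "finger_gap": finger opening in mm.
Only numpy, scipy, OpenCV 4.12 (cv2) and the standard library are available. Lean on these libraries where they do the work, as an engineer would, in place of code of your own. Each camera call takes 0.05 s, during which the arm holds its last target.

### The job

The blue cover of the white fruit box is hinged on the middle wall and stands half open over the side with the small steel cup. With the fingertips only, push the cover up and over its spine, press it down gently until it lies flat over the melon wedges, then let go of it and move clear. Do not pinch, grip or fling the cover, and leave everything else standing where it is.

Things in the scene. Friction and masses are not known exactly. Their poses are not given: they have to be found in the camera images.
- box: white fruit box fixed to the table, 200 (its x) x 290 (its y) x 70 mm high, walls 5 mm, open above. A middle wall along its x axis splits it into a right (-y) compartment, holding the steel cup, and a left (+y) compartment filled with red melon wedges that stay below the rim. Origin: centre of its underside, on the table; x along the spine, y from the right to the left compartment, z up
- spine (a point): middle of the cover's hinge line, on top of the box's middle wall, 74 mm above the table; the hinge line runs along the box's x axis
- cover_hinge (a joint): angle of the cover about the spine: 0 lying flat on the right (-y) compartment, 1.571 upright, 3.142 (its stop) lying flat on the left (+y) compartment over the melon. Starts half open at 0.5 to 0.9. The hinge is stiff: the cover stays at whatever angle it is left; about 2 N at its free edge moves it, and it does not fall shut by itself. Its stop is rigid
- cover: flat rigid blue cover 196 mm along the spine, 5 mm thick, reaching from 6 to 142 mm from the spine, with a yellow tab (60 mm along the spine, 6 mm thick) at the middle of its free edge reaching to 167 mm, past the box wall. About 110 g. Origin: on the spine, at its middle; its -y axis points from the spine to the tab; at angle 0 its axes are those of the box
- cover_tab (a point): centre of the yellow tab, 155 mm from the spine, halfway through its thickness; moves with the cover
- dip_cup: small open steel cup, 60 mm across, 40 mm high, standing loose in the right (-y) compartment, partly under the raised cover; bystander. Origin: centre of its underside
- sauce_bottle: yellow bottle with red cap, 52 mm across, 130 mm high, standing beside the box; bystander. Origin: centre of its underside
- spice_jar: amber jar with green lid, 52 mm across, 85 mm high, standing beside the box; bystander. Origin: centre of its underside
- mug: white mug, 72 mm across plus handle, 85 mm high, standing to the left of the box; bystander. Origin: centre of its underside
- bowl: small blue bowl, 80 mm across, 40 mm high, beside the box; bystander. Origin: centre of its underside
- spoon: steel spoon lying on the table; bystander
- spatula: black-handled spatula lying on the table; bystander

How it is judged:
By the outcome, as a careful person would: the job done as asked, in the order asked, and still so for the second after the job is handed in, with the robot touching nothing.
It also fails if it takes over 45 s, if anything falls off the work surface, if the arm or the gripper's body presses on something with over 40 N, if the wrist force passes 120 N, or if a joint passes its speed limit or range.

## Working session

There is one attempt and no reset: what is moved stays moved. The work goes in short steps, Python scripts to look and compute and a tool call to move; the robot and the scene stay as the last step left them, time stands still between calls to the robot, and variables do not carry over. Pictures are saved under pics/ and viewed, and the job is handed in when it is done.

Besides the shell and the picture viewer there is one more tool, called after "Request:" as name(argument=value, ...) on one line, values as JSON. play_rows: Moves the arm, as the interface text tells. Its arguments: {"type":"object","properties":{"motion":{"type":"array","items":{"type":"number"}},"newtons":{"type":"number"}},"required":["motion"]}

```bash
mkdir -p pics; ls; python3 - <<'E'
from cell import *
import cv2,numpy as np
s=read_state();print(s)
for c in ("scene","top"):
    p,d=camera(c);cv2.imwrite(f"pics/{c}0.png",p)
    P=camera_params(c);T=np.array(P["T"]);print(c,T.round(3).tolist(),P["fx"],P["cx"],P["cy"])
    for n in ("box","spine","cover","cover_tab","dip_cup","sauce_bottle","spice_jar","mug","bowl","spoon","spatula"):
        for r in place_of(c,n)[:2]:
            a=np.array(r["at"]);print(n,round(r["conf"],2),(T[:3,:3]@a+T[:3,3]).round(1))
E
```

```text
pics
{'clock': 0.0, 'joints': array([-1.24857407e+00,  3.00427535e-01,  1.52159371e+00, -5.98710874e-05,
        1.32067721e+00, -6.66483777e-02]), 'qd': array([-0.00215599, -0.00069666, -0.00024722, -0.00023643, -0.00210742,
       -0.00035633]), 'effort': array([ 1.36006215e-04, -5.31807232e+01, -3.52738881e+01,  7.08444114e-02,
        2.44263920e-02, -1.16541482e-04]), 'eef_pos': array([ 208.40372857, -508.70327541,  204.90487979]), 'eef_rot': array([3.12733936, 1.56968901, 1.94542852]), 'wrist_force': array([-0.42158285,  0.18281398, -0.11299032]), 'moment': array([-0.04956691, -0.01385738, -0.00417437]), 'finger_gap': 93.75799810234354}
scene [[0.612, 0.516, -0.6, 1185.429], [0.791, -0.416, 0.449, -470.483], [-0.018, -0.749, -0.663, 731.282], [0.0, 0.0, 0.0, 1.0]] 424.09515679683943 283.2084710112745 213.75844309308025
box 0.87 [583.9  31.6   3.6]
spine 0.58 [582.   35.3  75.4]
spine 0.27 [ 585.6 -429.1   -1.6]
cover 0.72 [581.3  34.2  72.6]
cover_tab 0.88 [600.6 -95.2 155.1]
dip_cup 0.88 [613.8 -55.8   3.9]
sauce_bottle 0.67 [ 7.240e+02  1.052e+02 -7.000e-01]
spice_jar 0.77 [741.7   3.3   2.3]
spice_jar 0.59 [582.5  37.3  76.5]
mug 0.58 [423.3 383.4   3.8]
bowl 0.45 [427.3  19.9   1.3]
spoon 0.77 [640.3 422.2   3.1]
spatula 0.96 [ 586.7 -431.4    0.6]
top [[0.017, -0.996, 0.086, 500.795], [-1.0, -0.017, 0.005, 1.849], [-0.004, -0.086, -0.996, 1072.048], [0.0, 0.0, 0.0, 1.0]] 379.89377751305227 277.4874407300156 215.13730621027895
box 0.88 [5.806e+02 3.120e+01 3.000e-01]
box 0.7 [598.6 -93.3 151.4]
spine 0.88 [586.1  32.9  76. ]
spine 0.48 [744.7   3.   -3.6]
cover 0.56 [584.   32.5  74.6]
cover_tab 0.69 [602.8 -96.4 148.1]
dip_cup 0.33 [602.6 -95.8 153. ]
dip_cup 0.21 [643.6 416.7  -2.7]
sauce_bottle 0.74 [724.8 110.3   1.8]
spice_jar 0.73 [742.9   5.3   0.8]
mug 0.82 [430.5 373.2  -2.3]
bowl 0.56 [429.9  23.9  -3.2]
spatula 0.64 [ 5.872e+02 -4.264e+02 -1.000e-01]
```

View pics/scene0.png

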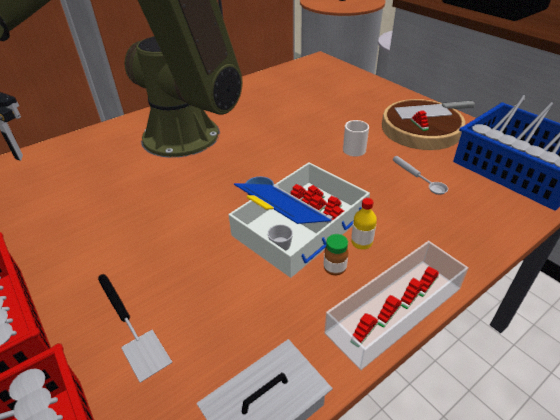

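View pics/top0.png

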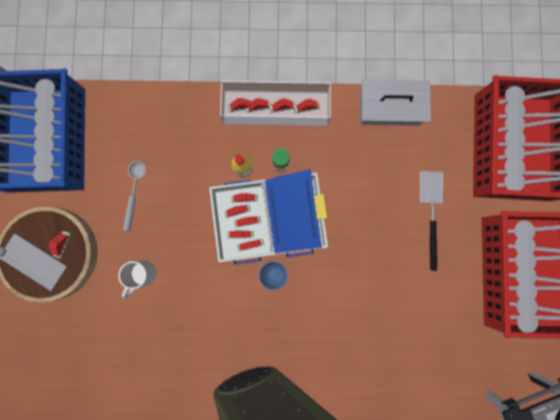

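```bash
cat > h.py <<'E'
from cell import *
import cv2,numpy as np
from scipy.spatial.transform import Rotation as Ro
def pts(c,d,m):
    P=camera_params(c);T=np.array(P["T"])
    v,u=np.nonzero(m&(d>0));z=d[v,u]
    X=np.c_[(u-P["cx"])/P["fx"]*z,(v-P["cy"])/P["fy"]*z,z]
    return X@T[:3,:3].T+T[:3,3]
def tcp():
    s=read_state();return s,Ro.from_euler("xyz",s["eef_rot"]).as_matrix()
E
python3 - <<'E'
from h import *
s,R=tcp();print(R.round(3))
for c in ("top","scene"):
    p,d=camera(c)
    m=masks_of(c,"cover")[0]; mm=m["region"];print(c,m["conf"],mm.sum())
    hsv=cv2.cvtColor(p,cv2.COLOR_BGR2HSV)
    blue=mm&(hsv[...,0]>100)&(hsv[...,0]<135)&(hsv[...,1]>120)
    blue=cv2.erode(blue.astype(np.uint8),np.ones((5,5)))>0
    X=pts(c,d,blue)
    for k in range(3):
        o=X.mean(0);n=np.linalg.svd(X-o,full_matrices=False)[2][2];n*=np.sign(n[2]);r=(X-o)@n;X=X[abs(r)<max(4,2*r.std())]
    print("plane",o.round(1),n.round(4),"ang",np.arccos(n[2]),"yaw",np.arctan2(-n[0],n[1])-0, len(X),r.std(), "z at spine",)
    # plane z at spine
    sp=np.array([583.5,33.5]);print("plane z there",o[2]-((sp-o[:2])@n[:2])/n[2])
    yel=(hsv[...,0]>20)&(hsv[...,0]<35)&(hsv[...,1]>150)&(cv2.dilate(mm.astype(np.uint8),np.ones((15,15)))>0)
    Y=pts(c,d,yel);print("tab",len(Y),np.median(Y,0).round(1),Y.min(0).round(1),Y.max(0).round(1))
E
```

```text
[[ 0.     0.925  0.379]
 [ 0.     0.379 -0.925]
 [-1.     0.    -0.   ]]
top 0.86 4064
plane [592.1 -30.3 115.5] [-0.0794  0.5179  0.8518] ang 0.551458565053548 yaw 0.15216814348134555 2858 1.4850950168446755 z at spine
plane z there 75.91285203545574
tab 138 [601.  -96.  157.5] [ 577.1 -109.9  150.2] [629.8 -86.2 165.1]
scene 0.6 1852
plane [603.1 -33.5 120.4] [-0.0791  0.5179  0.8518] ang 0.5514313395411474 yaw 0.1516455674761917 930 0.4611109630218268 z at spine
plane z there 77.81949229940457
tab 138 [ 605.5 -100.5  160.2] [ 410.2 -111.    -2. ] [633.   -9.3 164.4]
```

```bash
cat >> h.py <<'E'
yaw=0.152; SP=np.array([583.5,33.5,74.])
B=Ro.from_euler("z",yaw).as_matrix()
def pose(y,z,phi,x=0):
    "box-frame TCP (y from spine, z world), elevation phi"
    p=np.array([SP[0],SP[1],0])+B@np.array([x,y,z])
    tx=B@np.array([0,np.cos(phi),-np.sin(phi)]);ty=B@np.array([0,np.sin(phi),np.cos(phi)]);tz=B@np.array([1.,0,0])
    return p,np.c_[tx,ty,tz]
def rows(P,f=1):
    s,R=tcp();p=s["eef_pos"];out=[]
    for q,Q in P:
        rv=Ro.from_matrix(R.T@Q).as_rotvec();dx=R.T@(q-p)/1000
        out+=list(rv.round(3)+0)+list(dx.round(4)+0)+[f];p,R=q,Q
    for i in range(0,len(out),7): print(", ".join(f"{v:g}" for v in out[i:i+7])+",")
def where():
    s,R=tcp();b=B.T@(s["eef_pos"]-[SP[0],SP[1],0]);Q=B.T@R
    print("t",s["clock"],"box",b.round(1),"phi",np.arctan2(-Q[2,0],Q[1,0]).round(3),"tz",Q[:,2].round(3),"F",(B.T@s["wrist_force"]).round(2),"gap",round(s["finger_gap"],1),"q",s["joints"].round(2))
def interp(p0,R0,p1,R1,n):
    rv=Ro.from_matrix(R0.T@R1).as_rotvec()
    return [(p0+(p1-p0)*k/n,R0@Ro.from_rotvec(rv*k/n).as_matrix()) for k in range(1,n+1)]
E
python3 - <<'E'
from h import *
s,R=tcp();where()
p1,Q1=pose(-220,230,np.pi/2)
rows(interp(s["eef_pos"],R,p1,Q1,16))
E
```

```text
t 1.4 box [-452.8 -479.4  205.5] phi 1.571 tz [ 0.235 -0.972  0.   ] F [ 1.51  0.37 -0.06] gap 93.7 q [-1.25  0.3   1.52 -0.    1.32 -0.07]
-0.083, 0, 0, -0.0015, 0.0313, -0.0091, 1,
-0.083, 0, 0, -0.0015, 0.032, -0.0065, 1,
-0.083, 0, 0, -0.0015, 0.0324, -0.0038, 1,
-0.083, 0, 0, -0.0015, 0.0326, -0.0011, 1,
-0.083, 0, 0, -0.0015, 0.0326, 0.0016, 1,
-0.083, 0, 0, -0.0015, 0.0323, 0.0043, 1,
-0.083, 0, 0, -0.0015, 0.0319, 0.007, 1,
-0.083, 0, 0, -0.0015, 0.0312, 0.0096, 1,
-0.083, 0, 0, -0.0015, 0.0302, 0.0122, 1,
-0.083, 0, 0, -0.0015, 0.0291, 0.0147, 1,
-0.083, 0, 0, -0.0015, 0.0278, 0.0171, 1,
-0.083, 0, 0, -0.0015, 0.0263, 0.0193, 1,
-0.083, 0, 0, -0.0015, 0.0246, 0.0214, 1,
-0.083, 0, 0, -0.0015, 0.0227, 0.0234, 1,
-0.083, 0, 0, -0.0015, 0.0207, 0.0252, 1,
-0.083, 0, 0, -0.0015, 0.0185, 0.0269, 1,
```

Request:
play_rows(motion=[-0.083,0,0,-0.0015,0.0313,-0.009,1,-0.083,0,0,-0.0015,0.032,-0.0065,1,-0.083,0,0,-0.0015,0.0325,-0.004,1,-0.083,0,0,-0.0015,0.0325,-0.001,1,-0.083,0,0,-0.0015,0.0325,0.0015,1,-0.083,0,0,-0.0015,0.0325,0.0045,1,-0.083,0,0,-0.0015,0.032,0.007,1,-0.083,0,0,-0.0015,0.031,0.0095,1,-0.083,0,0,-0.0015,0.03,0.012,1,-0.083,0,0,-0.0015,0.029,0.0145,1,-0.083,0,0,-0.0015,0.028,0.017,1,-0.083,0,0,-0.0015,0.0265,0.0195,1,-0.083,0,0,-0.0015,0.0245,0.0215,1,-0.083,0,0,-0.0015,0.0225,0.0235,1,-0.083,0,0,-0.0015,0.0205,0.025,1,-0.083,0,0,-0.0015,0.0185,0.027,1], newtons=20)

```text
clock: 3.0
eef_pos: [623.4, -164.7, 230.5]
eef_rot: [-1.151, 1.57, -0.958]
wrist_force: [1.0, -0.2, -0.6]
finger_gap: 0.2
```

```bash
python3 - <<'E'
from h import *
where()
s,R=tcp()
P=interp(s["eef_pos"],R,*pose(-215,170,np.pi/4),7)
P+=interp(*P[-1],*pose(-160,126,np.pi/4),4)
rows(P)
E
```

```text
t 3.0 box [   9.4 -201.9  230.5] phi 1.572 tz [0.999 0.041 0.   ] F [ 0.97 -0.33 -0.59] gap 0.2 q [-0.31  0.5   1.19 -0.    1.45 -0.51]
0.006, -0.002, 0.112, 0.0086, -0.0018, -0.0014, 1,
0.006, -0.002, 0.112, 0.0084, -0.0028, -0.0014, 1,
0.006, -0.002, 0.112, 0.008, -0.0037, -0.0014, 1,
0.006, -0.002, 0.112, 0.0076, -0.0046, -0.0014, 1,
0.006, -0.002, 0.112, 0.007, -0.0054, -0.0014, 1,
0.006, -0.002, 0.112, 0.0063, -0.0062, -0.0014, 1,
0.006, -0.002, 0.112, 0.0056, -0.0068, -0.0014, 1,
0, 0, 0, 0.0175, 0.0019, 0, 1,
0, 0, 0, 0.0175, 0.0019, 0, 1,
0, 0, 0, 0.0175, 0.0019, 0, 1,
0, 0, 0, 0.0175, 0.0019, 0, 1,
```

Request:
play_rows(motion=[0.006,-0.002,0.112,0.0085,-0.002,-0.0014,1,0.006,-0.002,0.112,0.0085,-0.003,-0.0014,1,0.006,-0.002,0.112,0.008,-0.0037,-0.0014,1,0.006,-0.002,0.112,0.0075,-0.0045,-0.0014,1,0.006,-0.002,0.112,0.007,-0.0055,-0.0014,1,0.006,-0.002,0.112,0.0063,-0.006,-0.0014,1,0.006,-0.002,0.112,0.0055,-0.007,-0.0014,1,0,0,0,0,0,0,1])

```text
clock: 3.8
eef_pos: [619.8, -174.2, 168.1]
eef_rot: [1.568, 0.757, 1.731]
wrist_force: [-0.2, 0.2, -0.5]
finger_gap: 0.7
```

```bash
python3 - <<'E'
from h import *
where()
p,d=camera("scene");cv2.imwrite("pics/scene1.png",cv2.resize(p[120:300,170:410],None,fx=3,fy=3))
s,R=tcp()
P=interp(s["eef_pos"],R,*pose(-160,126,np.pi/4),5)
rows(P)
E
```

```text
t 3.8 box [   4.4 -210.8  168.1] phi 0.757 tz [1.    0.009 0.002] F [-0.18  0.23 -0.45] gap 0.7 q [-0.56  0.86  0.95  0.61  1.88 -0.7 ]
0.002, -0.001, -0.005, 0.0134, 0.0006, -0.001, 1,
0.002, -0.001, -0.005, 0.0134, 0.0007, -0.001, 1,
0.002, -0.001, -0.005, 0.0134, 0.0007, -0.001, 1,
0.002, -0.001, -0.005, 0.0134, 0.0008, -0.001, 1,
0.002, -0.001, -0.005, 0.0134, 0.0008, -0.001, 1,
```

View pics/scene1.png

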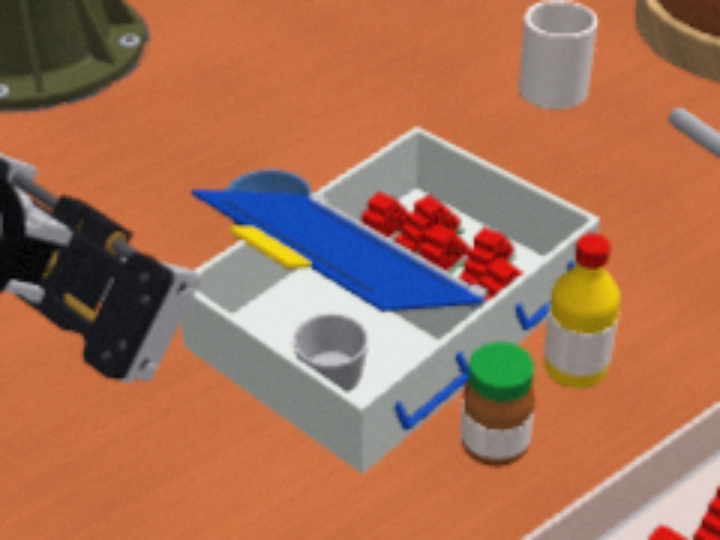

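```bash
python3 - <<'E'
from h import *
p,d=camera("scene")
P=camera_params("scene");T=np.linalg.inv(np.array(P["T"]))
s,R=tcp()
img=cv2.resize(p[120:300,130:370],None,fx=3,fy=3)
for t,c in (((0,0,0),(0,255,255)),((-19,0,0),(0,255,0)),((-97,0,0),(255,255,0)),((-97,37,0),(255,0,255)),((-97,-37,0),(255,0,255))):
    X=T[:3,:3]@(s["eef_pos"]+R@np.array(t))+T[:3,3]
    u=P["fx"]*X[0]/X[2]+P["cx"];v=P["fy"]*X[1]/X[2]+P["cy"]
    print(t,u,v);cv2.circle(img,(int((u-130)*3),int((v-120)*3)),5,c,2)
cv2.imwrite("pics/scene2.png",img)
E
```

```text
(0, 0, 0) 232.9497988929959 215.7068767402731
(-19, 0, 0) 227.03267442472634 214.14861361064138
(-97, 0, 0) 200.11895436672393 207.0609381911855
(-97, 37, 0) 209.13748334811345 188.68153250490275
(-97, -37, 0) 191.18866304935875 225.26051900500184
```

View pics/scene2.png

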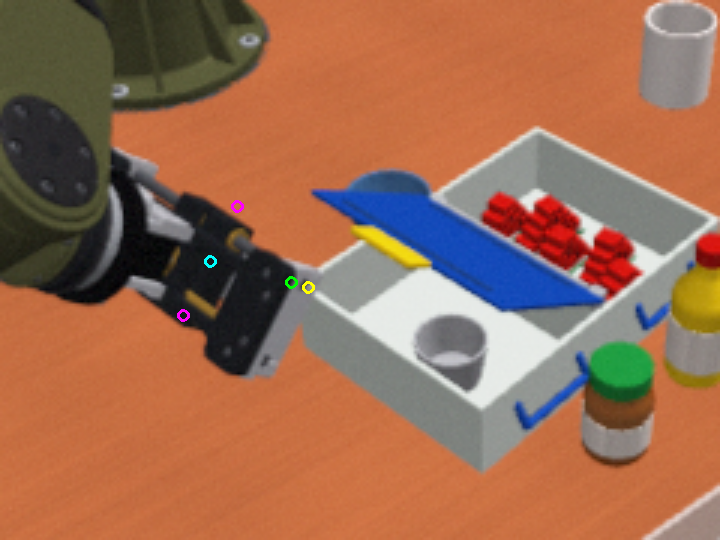

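Request:
play_rows(motion=[0.002,-0.001,-0.005,0.0134,0.0007,-0.001,1,0.002,-0.001,-0.005,0.0134,0.0007,-0.001,1,0.002,-0.001,-0.005,0.0134,0.0007,-0.001,1,0.002,-0.001,-0.005,0.0134,0.0008,-0.001,1,0.002,-0.001,-0.005,0.0134,0.0008,-0.001,1,0,0,0,0,0,0,1])

```text
clock: 4.5
eef_pos: [611.5, -119.3, 136.5]
eef_rot: [1.543, 0.822, 1.713]
wrist_force: [-0.1, 0.1, -0.4]
finger_gap: 0.2
```

```bash
cat >> h.py <<'E'
def cpose(th,r,phi,x=0):
    "TCP pose with +y tip corner (x=0,y=8) on underside at r; or, when phi>th, edge r=167 on +y side 15 behind tip"
    u=np.array([-np.cos(th),np.sin(th)]);n=np.array([np.sin(th),np.cos(th)])
    X=np.array([np.cos(phi),-np.sin(phi)]);Y=np.array([np.sin(phi),np.cos(phi)])
    if phi>th: t=167*u-3*n+15*X-8*Y
    else: t=r*u-3*n-8*Y
    return pose(t[0],t[1]+74,phi,x)
E
python3 - <<'E'
from h import *
where()
p,d=camera("scene");cv2.imwrite("pics/scene3.png",cv2.resize(p[120:300,130:370],None,fx=3,fy=3))
s,R=tcp()
P=interp(s["eef_pos"],R,*cpose(.551,152,np.pi/4),4)
for th in np.arange(.6,1.05,.05): P.append(cpose(th,152,np.pi/4))
for q,_ in P: print((B.T@(q-[SP[0],SP[1],0])).round(1))
rows(P)
E
```

```text
t 4.5 box [   4.5 -155.3  136.5] phi 0.822 tz [1.    0.011 0.019] F [-0.11  0.1  -0.38] gap 0.2 q [-0.49  0.78  1.14  0.59  1.7  -0.73]
[   3.7 -151.7  138.8]
[   2.5 -147.5  140. ]
[   1.2 -143.2  141.3]
[   0.  -138.9  142.6]
[  -0.  -134.6  149.6]
[   0.  -129.8  156.4]
[   0.  -124.7  163. ]
[   0.  -119.3  169.4]
[   0.  -113.7  175.3]
[   0.  -108.2  180.6]
[   0.  -102.5  185.5]
[ -0.  -96.5 190.2]
[ -0.  -90.3 194.6]
0.005, 0.002, 0.009, 0.002, 0.004, -0.0012, 1,
0.005, 0.002, 0.009, 0.002, 0.004, -0.0012, 1,
0.005, 0.002, 0.009, 0.002, 0.004, -0.0012, 1,
0.005, 0.002, 0.009, 0.0021, 0.004, -0.0012, 1,
0, 0, 0, -0.0018, 0.008, 0, 1,
0, 0, 0, -0.0015, 0.0082, 0, 1,
0, 0, 0, -0.0011, 0.0083, 0, 1,
0, 0, 0, -0.0007, 0.0083, 0, 1,
0, 0, 0, -0.0002, 0.0081, 0, 1,
0, 0, 0, 0.0002, 0.0076, 0, 1,
0, 0, 0, 0.0005, 0.0076, 0, 1,
0, 0, 0, 0.0009, 0.0075, 0, 1,
0, 0, 0, 0.0013, 0.0075, 0, 1,
```

View pics/scene3.png

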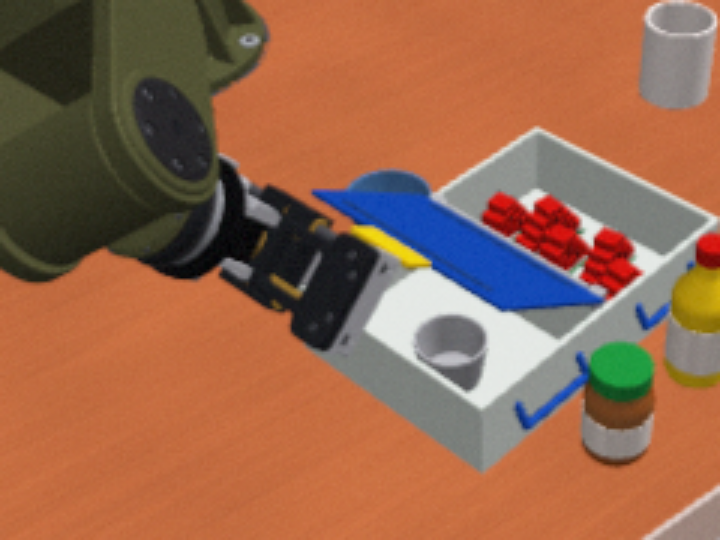

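Request:
play_rows(motion=[0.005,0.002,0.009,0.002,0.004,-0.0012,1,0.005,0.002,0.009,0.002,0.004,-0.0012,1,0.005,0.002,0.009,0.002,0.004,-0.0012,1,0.005,0.002,0.009,0.002,0.004,-0.0012,1,0,0,0,-0.0018,0.008,0,1,0,0,0,-0.0015,0.008,0,1])

```text
clock: 5.15
eef_pos: [603.3, -94.8, 159.8]
eef_rot: [1.568, 0.789, 1.721]
wrist_force: [0.3, -0.1, -1.7]
finger_gap: 0.3
```

```bash
cat >> h.py <<'E'
def cover(c="scene",sub=""):
    p,d=camera(c)
    if sub: cv2.imwrite(f"pics/{sub}.png",cv2.resize(p[100:300,130:390],None,fx=3,fy=3))
    ms=masks_of(c,"cover")
    if not ms: print("no mask");return
    hsv=cv2.cvtColor(p,cv2.COLOR_BGR2HSV)
    b=ms[0]["region"]&(hsv[...,0]>100)&(hsv[...,0]<135)&(hsv[...,1]>120)
    b=cv2.erode(b.astype(np.uint8),np.ones((3,3)))>0
    X=pts(c,d,b)
    for k in range(4):
        o=X.mean(0);n=np.linalg.svd(X-o,full_matrices=False)[2][2];r=(X-o)@n;X=X[abs(r)<max(2,2*r.std())]
    b_=B.T@n;o=B.T@(o-SP)
    th=np.arctan2(o[2],-o[1])
    print(c,"normal box",b_.round(3),"centroid",o.round(1),"theta by centroid",th.round(3),"by normal",np.arctan2(b_[1],b_[2]).round(3)%np.pi,len(X))
E
python3 - <<'E'
from h import *
where();cover("scene","s4")
E
```

```text
t 5.15 box [   0.2 -129.8  159.8] phi 0.789 tz [1.    0.    0.002] F [ 0.29 -0.1  -1.66] gap 0.3 q [-0.47  0.73  1.18  0.62  1.73 -0.69]
no mask
```

View pics/s4.png

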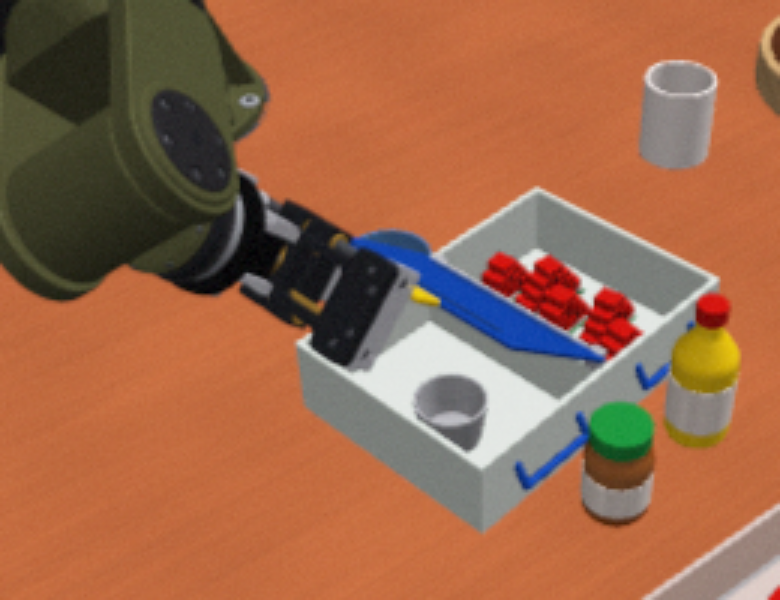

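```bash
cat >> h.py <<'E'
def phi(th): return np.pi/4+np.clip((th-.9)/2.1,0,1)*np.pi/4
def plan(a,b,n,r=152):
    P=[cpose(t,r,phi(t)) for t in np.linspace(a,b,n)]
    for q,_ in P[::4]: print((B.T@(q-[SP[0],SP[1],0])).round(1),end=" ")
    print();rows(P)
E
python3 - <<'E'
from h import *
plan(.72,1.5,14)
E
```

```text
[  -0.  -122.6  165.6] [ -0.  -95.4 191.3] [  0.  -64.1 209.6] [  0.  -29.5 219.9] 
0.003, 0.002, 0.004, 0.0014, 0.0084, -0.0004, 1,
0, 0, 0, -0.0005, 0.01, 0, 1,
0, 0, 0, 0, 0.0092, 0, 1,
0, 0, 0, 0.0006, 0.0091, 0, 1,
0, 0, -0.022, 0.001, 0.0091, 0, 1,
0, 0, -0.022, 0.0013, 0.009, 0, 1,
0, 0, -0.022, 0.0016, 0.0089, 0, 1,
0, 0, -0.022, 0.002, 0.0089, 0, 1,
0, 0, -0.022, 0.0023, 0.0088, 0, 1,
0, 0, -0.022, 0.0026, 0.0087, 0, 1,
0, 0, -0.022, 0.0029, 0.0086, 0, 1,
0, 0, -0.022, 0.0033, 0.0084, 0, 1,
0, 0, -0.022, 0.0036, 0.0083, 0, 1,
0, 0, -0.022, 0.0039, 0.0082, 0, 1,
```

Request:
play_rows(motion=[0.003,0.002,0.004,0.0014,0.0084,-0.0004,1,0,0,0,-0.0005,0.01,0,1,0,0,0,0,0.0092,0,1,0,0,0,0.0006,0.009,0,1,0,0,-0.022,0.001,0.009,0,1,0,0,-0.022,0.0013,0.009,0,1,0,0,-0.022,0.0016,0.009,0,1])

```text
clock: 5.95
eef_pos: [594.9, -42.5, 203.8]
eef_rot: [1.573, 0.856, 1.724]
wrist_force: [0.2, -1.4, -2.1]
finger_gap: 0.3
```

```bash
python3 - <<'E'
from h import *
where();cover("scene","s5")
plan(1.1,1.8,13)
E
```

```text
t 5.95 box [ -0.3 -76.9 203.8] phi 0.856 tz [ 1.    -0.001 -0.002] F [-0.05 -1.39 -2.13] gap 0.3 q [-0.39  0.6   1.25  0.6   1.69 -0.59]
scene normal box [ 0.001 -0.896 -0.445] centroid [ 33.5 -34.7  67.3] theta by centroid 1.095 by normal 1.109592653589793 750
[  0.  -77.7 202.9] [  0.  -45.2 216.4] [ -0.  -10.5 221.9] [  0.   24.4 219.2] 
0.001, 0, -0.004, 0.0006, -0.0025, -0.0001, 1,
0, 0, -0.022, 0.002, 0.0086, 0, 1,
0, 0, -0.022, 0.0023, 0.0085, 0, 1,
0, 0, -0.022, 0.0026, 0.0084, 0, 1,
0, 0, -0.022, 0.0029, 0.0083, 0, 1,
0, 0, -0.022, 0.0032, 0.0082, 0, 1,
0, 0, -0.022, 0.0035, 0.0081, 0, 1,
0, 0, -0.022, 0.0038, 0.0079, 0, 1,
0, 0, -0.022, 0.0041, 0.0078, 0, 1,
0, 0, -0.022, 0.0044, 0.0076, 0, 1,
0, 0, -0.022, 0.0047, 0.0074, 0, 1,
0, 0, -0.022, 0.0049, 0.0072, 0, 1,
0, 0, -0.022, 0.0052, 0.0071, 0, 1,
```

View pics/s5.png

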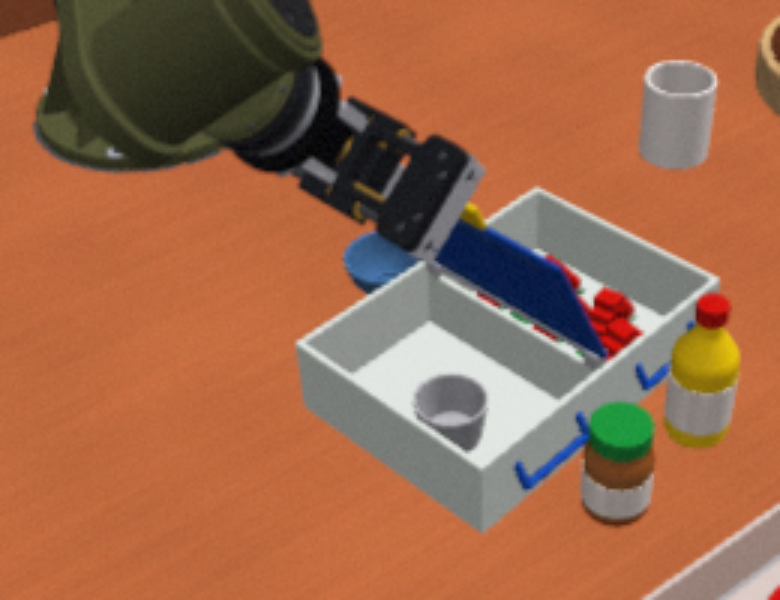

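Request:
play_rows(motion=[0,0,-0.022,0.002,0.0085,0,1,0,0,-0.022,0.0023,0.0085,0,1,0,0,-0.022,0.0026,0.0084,0,1,0,0,-0.022,0.0029,0.0083,0,1,0,0,-0.022,0.0032,0.0082,0,1,0,0,-0.022,0.0035,0.008,0,1,0,0,-0.022,0.0038,0.008,0,1,0,0,-0.022,0.004,0.0078,0,1,0,0,-0.022,0.0044,0.0076,0,1,0,0,-0.022,0.0047,0.0074,0,1,0,0,-0.022,0.005,0.0072,0,1])

```text
clock: 7.15
eef_pos: [579.5, 57.4, 223.5]
eef_rot: [1.57, 1.119, 1.722]
wrist_force: [-0.1, -1.5, -1.4]
finger_gap: 0.3
```

```bash
python3 - <<'E'
from h import *
where();cover("scene","s6")
plan(1.8,2.6,14)
E
```

```text
t 7.15 box [ -0.3  24.3 223.5] phi 1.119 tz [ 1. -0.  0.] F [-0.31 -1.49 -1.44] gap 0.3 q [-0.16  0.42  1.38  0.43  1.5  -0.38]
scene normal box [-0.     0.975 -0.221] centroid [ 5.8 15.8 75. ] theta by centroid 1.779 by normal 1.793 2865
[  0.   24.4 219.2] [  0.   59.4 207.7] [  0.   90.4 188. ] [  0.  115.6 161.3] 
0.002, 0, -0.004, 0.0037, -0.0026, 0.0003, 1,
0, 0, -0.023, 0.0058, 0.0072, 0, 1,
0, 0, -0.023, 0.006, 0.007, 0, 1,
0, 0, -0.023, 0.0063, 0.0067, 0, 1,
0, 0, -0.023, 0.0066, 0.0065, 0, 1,
0, 0, -0.023, 0.0068, 0.0062, 0, 1,
0, 0, -0.023, 0.007, 0.006, 0, 1,
0, 0, -0.023, 0.0073, 0.0057, 0, 1,
0, 0, -0.023, 0.0075, 0.0054, 0, 1,
0, 0, -0.023, 0.0077, 0.0051, 0, 1,
0, 0, -0.023, 0.0079, 0.0048, 0, 1,
0, 0, -0.023, 0.008, 0.0045, 0, 1,
0, 0, -0.023, 0.0082, 0.0041, 0, 1,
0, 0, -0.023, 0.0084, 0.0038, 0, 1,
```

View pics/s6.png

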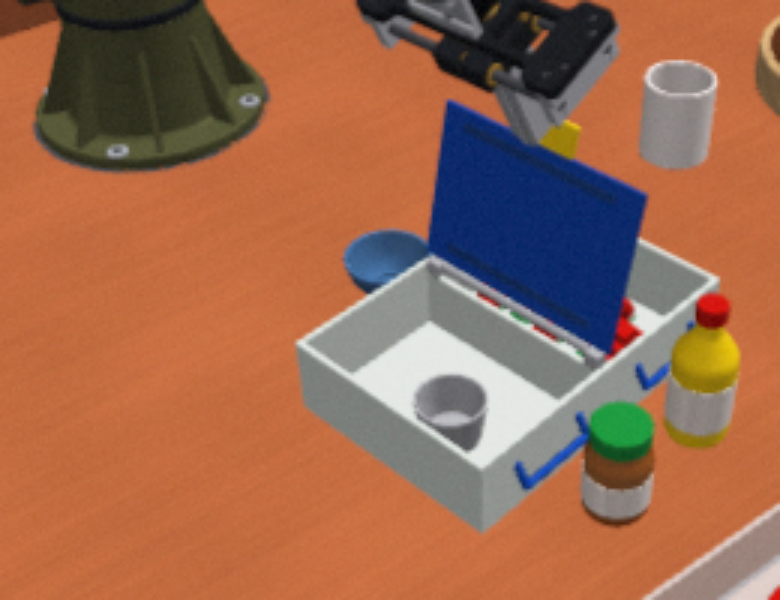

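Request:
play_rows(motion=[0,0,-0.023,0.0064,0.007,0,1,0,0,-0.023,0.0066,0.007,0,1,0,0,-0.023,0.0068,0.0066,0,1,0,0,-0.023,0.007,0.0064,0,1,0,0,-0.023,0.007,0.006,0,1,0,0,-0.023,0.0072,0.006,0,1,0,0,-0.023,0.0074,0.0057,0,1,0,0,-0.023,0.0076,0.0054,0,1,0,0,-0.023,0.0078,0.005,0,1,0,0,-0.023,0.008,0.0048,0,1,0,0,-0.023,0.008,0.0045,0,1,0,0,-0.023,0.0082,0.004,0,1])

```text
clock: 8.45
eef_pos: [564.5, 155.4, 157.1]
eef_rot: [1.561, 1.417, 1.714]
wrist_force: [-0.3, -1.2, 0.8]
finger_gap: 0.5
```

```bash
python3 - <<'E'
from h import *
where();cover("scene","s7")
plan(2.55,3.1,13)
E
```

```text
t 8.45 box [ -0.3 123.4 157.1] phi 1.417 tz [1.    0.001 0.002] F [-0.46 -1.13  0.76] gap 0.5 q [ 0.13  0.42  1.49  0.16  1.24 -0.07]
scene normal box [-0.001  0.522 -0.853] centroid [ 5.2 61.  39.7] theta by centroid 2.565 by normal 2.592 3029
[ -0.  116.6 159.9] [  0.  130.4 136.3] [  0.  139.5 110.6] [  0.  143.7  83.3] 
0.002, -0.001, 0.013, -0.0045, -0.0069, 0.0008, 1,
0, 0, -0.017, 0.0062, 0.0028, 0, 1,
0, 0, -0.017, 0.0063, 0.0027, 0, 1,
0, 0, -0.017, 0.0064, 0.0025, 0, 1,
0, 0, -0.017, 0.0064, 0.0023, 0, 1,
0, 0, -0.017, 0.0065, 0.0021, 0, 1,
0, 0, -0.017, 0.0066, 0.0019, 0, 1,
0, 0, -0.017, 0.0066, 0.0017, 0, 1,
0, 0, -0.017, 0.0067, 0.0015, 0, 1,
0, 0, -0.017, 0.0067, 0.0013, 0, 1,
0, 0, -0.014, 0.0068, 0.0011, 0, 1,
0, 0, 0, 0.0069, 0.0009, 0, 1,
0, 0, 0, 0.0069, 0.0006, 0, 1,
```

View pics/s7.png

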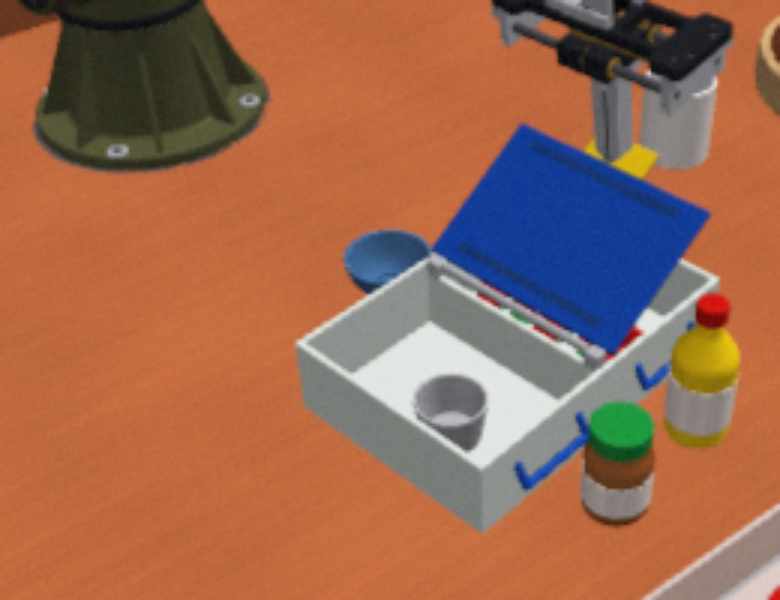

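Request:
play_rows(motion=[0,0,-0.017,0.0064,0.0025,0,1,0,0,-0.017,0.0064,0.0022,0,1,0,0,-0.017,0.0064,0.002,0,1,0,0,-0.017,0.0064,0.0018,0,1,0,0,-0.017,0.0065,0.0016,0,1,0,0,-0.017,0.0066,0.0014,0,1,0,0,-0.017,0.0066,0.0012,0,1,0,0,-0.017,0.006,0.001,0,1])

```text
clock: 9.35
eef_pos: [561.5, 175.2, 103.7]
eef_rot: [1.405, 1.562, 1.558]
wrist_force: [0.2, -0.3, 0.7]
finger_gap: 0.5
```

```bash
python3 - <<'E'
from h import *
where();cover("scene","s8")
plan(2.95,3.1,6)
E
```

```text
t 9.35 box [ -0.3 143.4 103.7] phi 1.562 tz [1.    0.001 0.001] F [ 0.18 -0.29  0.7 ] gap 0.5 q [0.24 0.48 1.52 0.01 1.14 0.08]
scene normal box [-0.     0.172 -0.985] centroid [ 5.1 69.6 14.6] theta by centroid 2.934 by normal 2.968 2421
[ -0.  140.6 105.7] [ -0.  143.4  87.9] 
0.001, 0, 0.01, -0.0025, -0.003, 0.0006, 1,
0, 0, -0.011, 0.0044, 0.0008, 0, 1,
0, 0, -0.007, 0.0044, 0.0007, 0, 1,
0, 0, 0, 0.0045, 0.0006, 0, 1,
0, 0, 0, 0.0045, 0.0005, 0, 1,
0, 0, 0, 0.0045, 0.0003, 0, 1,
```

Request:
play_rows(motion=[0,0,0,0.004,0,0,1,0,0,0,0.004,0,0,1,0,0,0,0.004,0,0,1,0,0,0,0.004,0,0,1,0,0,0,0.003,0,0,1,0,0,0,0.002,0,0,1])

```text
clock: 10.05
eef_pos: [561.6, 175.1, 81.2]
eef_rot: [1.447, 1.561, 1.6]
wrist_force: [-0.7, 0.8, 0.5]
finger_gap: 0.6
```

```bash
python3 - <<'E'
from h import *
where();cover("scene","s9")
E
```

```text
t 10.05 box [ -0.2 143.3  81.2] phi 1.561 tz [1.    0.001 0.001] F [-0.54  0.9   0.5 ] gap 0.6 q [0.24 0.51 1.53 0.01 1.1  0.08]
scene normal box [ 0.    -0.024  1.   ] centroid [ 5.2 69.5  4.4] theta by centroid 3.078 by normal 3.117592653589793 2163
```

Request:
play_rows(motion=[0,0,0,0.0015,0,0,1,0,0,0,0.0015,0,0,1])

```text
clock: 10.35
eef_pos: [561.6, 175.1, 78.2]
eef_rot: [1.44, 1.561, 1.593]
wrist_force: [-0.9, 0.6, 0.9]
finger_gap: 0.4
```

Request:
play_rows(motion=[0,0,0,0.001,0,0,1])

```text
clock: 10.45
eef_pos: [561.6, 175.2, 77.2]
eef_rot: [1.439, 1.561, 1.592]
wrist_force: [-0.3, -0.4, 4.1]
finger_gap: 0.4
```

Request:
play_rows(motion=[0,0,0,0.001,0,0,1])

```text
clock: 10.55
eef_pos: [561.8, 175.2, 76.9]
eef_rot: [1.386, 1.561, 1.539]
wrist_force: [-5.8, -1.1, 14.8]
finger_gap: 0.4
```

Request:
play_rows(motion=[0,0,0,-0.002,0,0,1,0,0,0,-0.01,0,0,1,0,0,0,-0.02,0,0,1,0,0,0,-0.03,0,0,1,0,0,0,-0.04,0,0,1,0,0,0,-0.04,0,0,1,0,0,0,-0.03,0,0,1,0,0,0,0,0,0,1])

```text
clock: 11.35
eef_pos: [560.9, 173.0, 258.8]
eef_rot: [1.379, 1.561, 1.532]
wrist_force: [-0.3, 0.4, -0.7]
finger_gap: 0.5
```

```bash
python3 - <<'E'
from h import *
where();cover("scene","s10");cover("top")
p,d=camera("top");cv2.imwrite("pics/t10.png",p)
for c in ("scene","top"):
  T=np.array(camera_params(c)["T"])
  if c=="scene": camera(c)
  for n in ("cover_tab","dip_cup","sauce_bottle","spice_jar","mug","bowl"):
    for r in place_of(c,n)[:1]:
        print(c,n,round(r["conf"],2),(T[:3,:3]@np.array(r["at"])+T[:3,3]).round(1))
E
```

```text
t 11.35 box [ -1.2 141.3 258.8] phi 1.562 tz [1.    0.001 0.002] F [-0.21  0.44 -0.71] gap 0.5 q [0.23 0.35 1.33 0.01 1.46 0.08]
scene normal box [0.001 0.002 1.   ] centroid [ 5.4 69.9  2.7] theta by centroid 3.103 by normal 0.002 2085
top normal box [ 0.001 -0.    -1.   ] centroid [-0.8 73.5  1.6] theta by centroid 3.119 by normal 0.0005926535897931018 2965
scene cover_tab 0.84 [559.9 186.   76.2]
scene dip_cup 0.84 [613.3 -54.9   4.5]
scene sauce_bottle 0.74 [7.224e+02 1.082e+02 3.000e-01]
scene spice_jar 0.85 [740.7   4.    1. ]
scene mug 0.61 [422.4 380.4   1.7]
scene bowl 0.81 [424.7  22.4  -0.8]
top cover_tab 0.92 [560.4 188.1  71.3]
top dip_cup 0.69 [610.2 -49.5   4.6]
top sauce_bottle 0.55 [724.1 104.3   1.5]
top spice_jar 0.84 [740.7   5.7  -1.9]
top mug 0.42 [583.8  31.2  74.1]
```

View pics/s10.png

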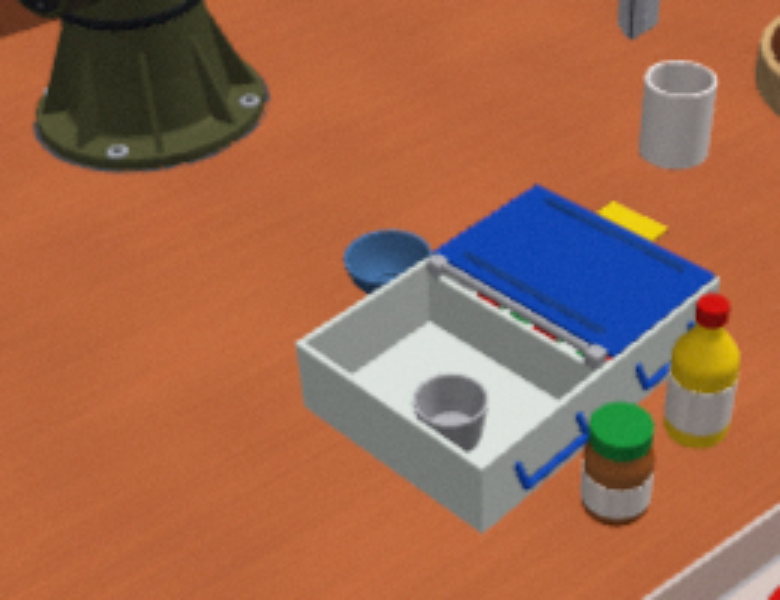

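View pics/t10.png

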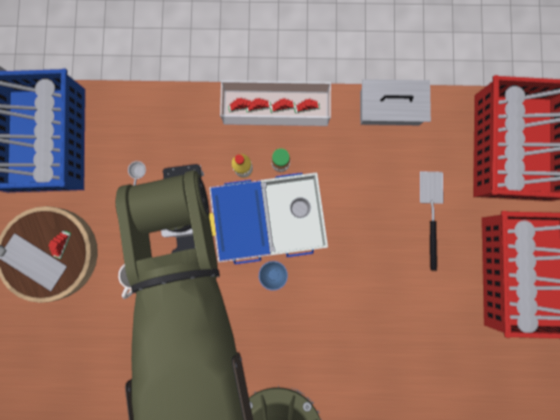

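```bash
python3 -c "
from cell import *
print(sign_off())"
```

```text
the job is handed in; nothing more can be done
None
```

The blue cover now lies flat over the melon wedges, and I handed the job in at about 12 s on the robot's clock. I pushed it over with the shut fingertips against the yellow tab. No grip was used. At the stop, the last 1 mm step raised the wrist force to about 15 N, more than I aimed for but far below the limits. I then lifted the fingers about 180 mm clear.

**Cover angle:** plane fits to the cover from both cameras were level to within 0.002 rad. The rougher estimate from the cover's centroid read 3.10 to 3.12 rad instead of 3.14. That fits the cover's top face sitting about 2 to 3 mm above the hinge line, so I trusted the plane fits.

**Other objects:** the scene camera found the cup, bottle, jar, mug and bowl within about 4 mm of where they started, which is its own accuracy. From the top camera:
- **Cup:** it read about 7 mm from its first position in the scene camera. The top camera had no reliable cup reading at the start, and nothing touched it.
- **Mug:** the reading was a false low-confidence one, because the arm hid it.
- **Bowl:** it was not reported, but it stands in place in the picture.

The spoon and spatula were checked only by eye. The spatula looks unchanged. The arm partly hid the spoon in the last picture, but its visible end is where it was.

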